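# Lay out a service kit round the handheld tester for its dispatch photo

### The job

Lay out the service kit for its dispatch photo round the handheld tester, which stays where it lies; left and beyond are as seen when you read the tester, its screen at the far end. Set the small carton to the left of the tester, level with it and parallel to it lengthwise, leaving a gap of 8 cm between them, with the black fan lying flat centred on top of the carton, and the green memory stick midway in that gap, also level with the tester and parallel to it; stand the green label roll beyond the screen end on the tester's centre line, leaving a gap of 4 cm. Leave everything else on the table where it is.

Things in the scene. Friction and masses are not known exactly. Their poses are not given: they have to be found in the camera images.
- tester: Handheld bus tester, black and orange, the only one: 142 long (x) x 65 wide (y) x 30 mm high, lying keypad up. Origin at the centre of its underside. Its +x axis points from the keypad end to the screen end (screen end away from the robot), its +y axis to the left of someone reading it. Not to be moved.
- carton: The small brown carton (a longer, flatter one at the very back is no part of this): 54 (x) x 78 (y, its length) x 40 mm high, about 0.12 kg. Origin at the centre of its underside, z up; either way round is the same. Grasp across its 54 mm.
- fan: Black square case fan with a yellow hub, 40 x 40 x 15 mm (solid frame from 1 to 13 mm above its origin), lying flat, about 0.06 kg. Origin at the centre of its underside, x and y along its sides, z up. Any yaw will do; keep it hub up.
- usb_stick: Green memory stick with a bare metal plug, 56 long (x, plug at +x) x 18 wide (y) x 8 mm high, about 15 g. Origin at the centre of its underside, z up. Either way round will do. Its green body runs from x = -28 to +14 mm.
- green_roll: Green roll of labels standing on end in the open part of the table (not those by the printer), 65 mm in diameter, 50 mm high, small core hole on top, about 0.12 kg. Origin at the centre of its underside, z (its axis) up. Any yaw will do. Grasp across its diameter.
- white_roll: Bystander: white roll of labels standing on end, 73 mm in diameter, 42 mm high. Origin at the centre of its underside.
- cutter: Bystander: red and black box cutter, 27 x 123 (y) x 17 mm, lying to the right of the tester. Origin at the centre of its underside.
- board: Bystander: small green circuit board, 60 x 85 (y) mm, parts up to 22 mm high, lying beyond and to the left of the tester. Origin at the centre of its underside.
Not all that is in view belongs to the job. Of the things that look like the fan, the smallest one is meant.

How it is judged:
At the end, for the whole second after the job is handed in: Carton 80 mm left of the tester, roll 40 mm beyond its screen end on its centre line, stick midway in the carton gap, all within 15 mm along and across; carton and stick level with it, parallel within 11 degrees; fan flat on the carton within 12 mm of centre; all upright, released, at rest (x of carton in the frame of tester between -0.015 and 0.015 m and y of carton in the frame of tester between 0.1245 and 0.1545 m and angle between the y axis of carton and the x axis of tester, either way round below 0.2 rad and height (world z) of each of carton, usb_stick, green_roll below 0.008 m and x of fan in the frame of carton between -0.012 and 0.012 m and y of fan in the frame of carton between -0.012 and 0.012 m and z of fan in the frame of carton between 0.033 and 0.047 m and x of usb_stick in the frame of tester between -0.015 and 0.015 m and y of usb_stick in the frame of tester between 0.0575 and 0.0875 m and angle between the x axis of usb_stick and the x axis of tester, either way round below 0.2 rad and x of green_roll in the frame of tester between 0.1285 and 0.1585 m and y of green_roll in the frame of tester between -0.015 and 0.015 m and angle between each of carton, fan, usb_stick, green_roll's own z axis and vertical below 0.12 rad and linear speed of each of carton, fan, usb_stick, green_roll below 0.02 m/s and angular speed of each of carton, fan, usb_stick, green_roll below 0.3 rad/s); the robot touches nothing.
It fails at once if the handheld tester pushed more than 15 mm (distance of tester from where it was at the start of the episode above 0.015 m).
It fails at once if the white label roll pushed more than 15 mm (distance of white_roll from where it was at the start of the episode above 0.015 m).
It fails at once if the box cutter pushed more than 15 mm (distance of cutter from where it was at the start of the episode above 0.015 m).
It fails at once if the circuit board pushed more than 15 mm (distance of board from where it was at the start of the episode above 0.015 m).
It also fails if it takes over 112 s, if anything falls off the work surface, if the arm or the gripper's body presses on something with over 40 N, if the wrist force passes 120 N, or if a joint passes its speed limit or range.

### The arm

A 6-joint arm with a two-finger parallel gripper is mounted at the origin on a cart in front of the work surface, level with it; the furniture and walls round the work are solid. World frame = base frame: x ahead of the robot, y to its left, z up, the work surface at z = 0. Lengths are in m, angles in rad, forces in N, time in s.
With the tool pointing down it reaches from about 0.3 to 0.85 m from the base axis. Payload 4.2 kg.
Tool frame: the origin (TCP) lies at the very end of the fingers, on their centre line; the grasp point (between the pads) lies 19 mm behind it; z points along the fingers, y is the line along which they close (so a half turn about z gives the same grasp; the last joint's range is limited). The gripper opens to 91 mm and grips with 3 to 60 N. Pads are 32 mm wide; open, the fingers measure 118 mm over their backs; the gripper's body (76 mm by 178 mm) begins 60 mm behind the grasp point.
Start: joints at [-1.245, 0.32, 1.565, -0, 1.257, -0.02], TCP at [0.195, -0.541, 0.214] pointing down, gripper open.
Joint ranges: [-3.11, 3.11], [-0.84, 2.01], [0.21, 2.61], [-1.34, 4.49], [0.05, 2.63], [-2.56, 2.56]. Speed limits (rad/s): [2.57, 2.57, 3.14, 3.14, 3.14, 3.14].

### API

Orientations are given as a rotation vector (axis times angle).
In Python, from rig import arm gives the robot as it stands.
- The arm moves only by the tool carry_out, never from a script. Its argument "moves" is a list of rows, each a list of 2 entries, a list of its own where there are three numbers: the shift along the world's x, y, z normalised to -1 to 1, where 1 is 80 mm, then the turn, a rotation vector about the world's x, y, z normalised to -1 to 1, where 1 is 30 degrees. In form: [[[x, y, z], [rx, ry, rz]], ...]. A call has 1 to 5 rows; each row shifts and turns the commanded pose from where the row before left it; what a row does not reach is not made up. A row lasts 1/12 s, in which the tool goes at most 41.7 mm and 7.16 degrees, less where a joint would pass 70% of its speed; a pose out of reach is approached as far as the arm can. A call with a number of a shift or a turn outside -1 to 1 is refused whole. A call with a gripper value outside its range is refused whole. "jaw" is the finger opening in mm, from 0 to 91.2, set as the call begins (left out, the last holds). The fingers move at their own pace and stop on an object; "squeeze" is the grip in N (left out, the last holds). Time passes only in rows, so rows that do not move let the fingers close. It gives the time, the measured TCP pose, the force, the opening and the grip force at its end, in the units of the state.
- arm.get_obs(): the state, without advancing time (a new reading comes with each control period).
- arm.snapshot(name): name is "scene" or "side" or "wrist"; returns the picture (400x640x3 uint8, red, green, blue); there is no depth.
- arm.get_calibration(name): a dict with "fx", "fy", "cx", "cy" (pixels), "k1" (the pictures are not rectified: a ray, as slopes to the right and down, at radius r is drawn at 1 + k1 r^2 times it, then the intrinsics apply), "cam_to_world" (4x4, takes a point from camera to world coordinates). Camera axes: x right, y up, looking along -z (the intrinsics and any distortion apply to the point x, -y, -z); pixel columns grow to the right and rows downward; lengths in m; the calibration is good to about 2 mm. A picture is of the moment at which its call begins: read the wrist's pose just before it. get_calibration takes no time and is no camera call; for the wrist camera it gives the pose at the moment of the call.
- arm.sign_off(): hands the job in; it is judged then, once.
Trained networks look in the newest picture that a camera, given by its name, has taken for a name from the list of things; names that differ only in an ending like _2 or _b are one class to them, and where a whole thing is asked for, a point or a joint stands for the part that bears it (a point fixed in the world has none). Each returns a list of dicts, best first, with "conf" (0 to 1); they miss things now and then, are a little off and sometimes report something else, mostly with a low value. They report only what shows in the picture. A call takes as long as a camera call. They do not tell look-alikes from the thing itself.
- arm.regions_of(camera, label): "region" (400x640 bool, what is visible of it) and "xy" ([column, row] in pixels, amid what is visible of it).
- arm.landmark_of(camera, label): "xy" ([column, row] in pixels: a listed point, or the origin of a listed thing).
The state is a dict: "clock": time; "joint_positions": joint angles; "joint_velocities": joint speeds; "effort": joint torques, N m; "ee_pos": TCP position; "orientation": TCP orientation; "ft_force": force on the tool from outside, world axes, zero at the start; "ft_torque": the same for the moment, N m; "finger_gap": finger opening in m; "grip_force": force on a finger pad.
Only numpy, scipy, OpenCV 4.12 (cv2) and the standard library are available. Lean on these libraries where they do the work, as an engineer would, in place of code of your own. Each camera call takes 0.05 s, during which the arm holds its last target. There are 200 camera calls.

## Working session

There is one attempt and no reset: what is moved stays moved. The work goes in short steps, Python scripts to look and compute and a tool call to move; the robot and the scene stay as the last step left them, time stands still between calls to the robot, and variables do not carry over. Pictures are saved under pics/ and viewed, at most 14 in all, crops included, and the job is handed in when it is done.

Besides the shell and the picture viewer there is one more tool, called after ">>>" as name(argument=value, ...) on one line, values as JSON. carry_out: Moves the arm, as the interface text tells. Scaled input: -1 to 1 covers 80 mm each way for a shift and 30 degrees each way for a turn. Its arguments: {"type":"object","properties":{"moves":{"type":"array","items":{"type":"array"}},"jaw":{"type":"number"},"squeeze":{"type":"number"}},"required":["moves"]}

```bash
mkdir -p pics
cat > h.py <<'E'
import numpy as np, cv2
from rig import arm
def snap(cam,fn=None,crop=None,scale=1):
    im=arm.snapshot(cam)
    if fn:
        o=im if crop is None else im[crop[1]:crop[3],crop[0]:crop[2]]
        o=cv2.resize(o,None,fx=scale,fy=scale,interpolation=cv2.INTER_CUBIC)
        cv2.imwrite('pics/'+fn,o[:,:,::-1])
    return im
def K(c): return np.array([[c['fx'],0,c['cx']],[0,c['fy'],c['cy']],[0,0,1.]]),np.array([c['k1'],0,0,0.])
def p2w(c,uv,z):
    "pixels -> world points at height z"
    k,d=K(c); n=cv2.undistortPoints(np.float64(uv).reshape(-1,1,2),k,d)[:,0]
    T=np.array(c['cam_to_world']); r=np.c_[n[:,0],-n[:,1],-np.ones(len(n))]@T[:3,:3].T
    o=T[:3,3]; return o+r*((z-o[2])/r[:,2])[:,None]
def w2p(c,P):
    k,d=K(c); T=np.linalg.inv(np.array(c['cam_to_world'])); p=np.float64(P).reshape(-1,3)@T[:3,:3].T+T[:3,3]
    return cv2.projectPoints(p*[1,-1,-1],np.zeros(3),np.zeros(3),k,d)[0][:,0]
E
python3 - <<'E'
from h import *
np.set_printoptions(precision=3,suppress=True)
print(arm.get_obs())
for cam in ['scene','side']:
    snap(cam,cam+'0.png',scale=1.25); c=arm.get_calibration(cam); print(cam,c['fx'],c['k1'],c['cam_to_world'])
    for n in ['tester','carton','fan','usb_stick','green_roll','white_roll','cutter','board']:
        for d in arm.landmark_of(cam,n)[:3]:
            print(n,round(d['conf'],2),np.round(d['xy']),p2w(c,d['xy'],0)[0,:2])
E
```

```text
{'clock': 0.0, 'joint_positions': array([-1.245,  0.32 ,  1.566,  0.   ,  1.257, -0.02 ]), 'joint_velocities': array([ 0.   ,  0.001,  0.001,  0.   , -0.   , -0.001]), 'effort': array([  0.002, -41.246, -23.197,   0.073,   0.046,  -0.   ]), 'ee_pos': array([ 0.195, -0.54 ,  0.213]), 'orientation': array([-3.093, -0.54 ,  0.   ]), 'ft_force': array([ 0.407, -0.511, -0.124]), 'ft_torque': array([0.067, 0.02 , 0.078]), 'grip_force': 0.0, 'finger_gap': 0.09150434291204185}
scene 397.383560492889 -0.017785610920326652 [[-0.415  0.682 -0.602 -0.068]
 [-0.91  -0.314  0.272  0.528]
 [-0.003  0.66   0.751  0.806]
 [ 0.     0.     0.     1.   ]]
tester 0.85 [391. 204.] [0.484 0.067]
carton 0.55 [324. 248.] [0.429 0.29 ]
fan 0.83 [229. 269.] [0.468 0.519]
fan 0.79 [253. 225.] [0.571 0.427]
fan 0.59 [384. 144.] [ 0.703 -0.04 ]
usb_stick 0.51 [303. 218.] [0.537 0.301]
green_roll 0.78 [281. 258.] [0.446 0.398]
white_roll 0.63 [252. 189.] [0.692 0.388]
cutter 0.59 [416. 192.] [ 0.491 -0.017]
board 0.84 [329. 199.] [0.569 0.211]
board 0.28 [324. 246.] [0.434 0.29 ]
side 363.3521255344648 0.021008255510287684 [[-0.854  0.313 -0.417  0.211]
 [-0.521 -0.542  0.66   0.787]
 [-0.019  0.78   0.625  0.57 ]
 [ 0.     0.     0.     1.   ]]
tester 0.85 [373. 183.] [0.481 0.07 ]
carton 0.82 [355. 244.] [0.425 0.288]
fan 0.69 [273. 319.] [0.47  0.521]
fan 0.63 [262. 258.] [0.574 0.418]
fan 0.49 [318. 146.] [ 0.7   -0.017]
usb_stick 0.43 [309. 229.] [0.535 0.297]
green_roll 0.9 [316. 272.] [0.459 0.393]
white_roll 0.88 [230. 228.] [0.691 0.384]
cutter 0.82 [386. 165.] [ 0.485 -0.025]
board 0.69 [312. 200.] [0.582 0.209]
board 0.46 [314. 273.] [0.46  0.397]
```

View pics/scene0.png

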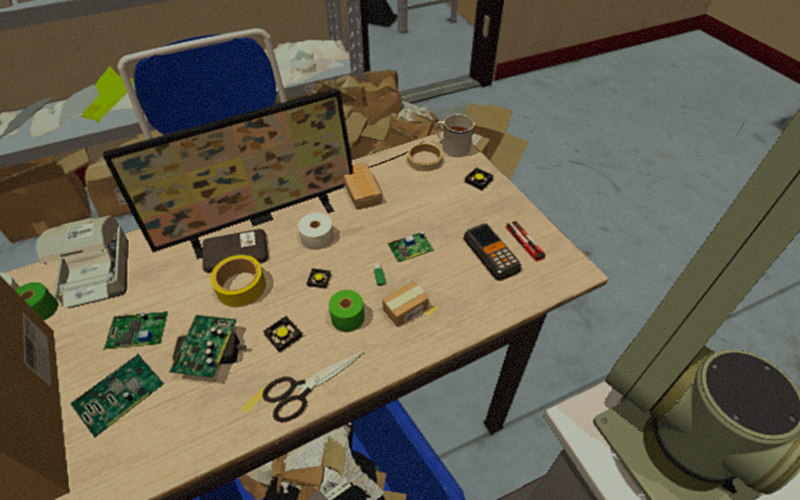

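View pics/side0.png

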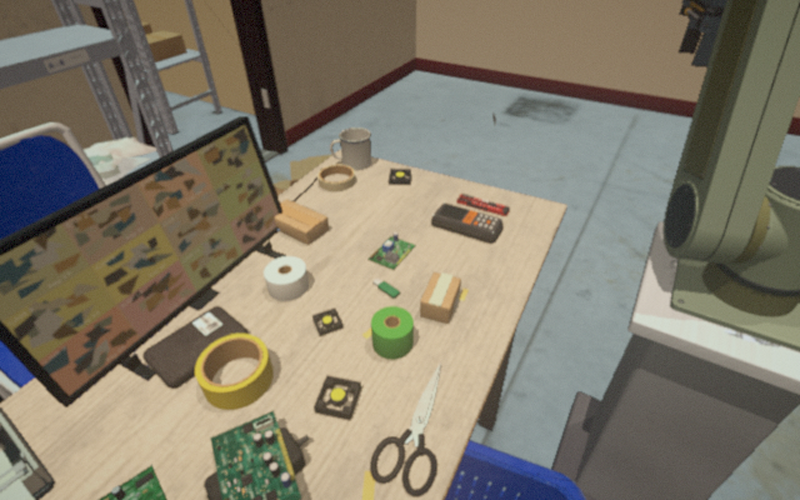

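The fan candidates in 640x400 scene pixels are (384,144), (253,225) and (229,269). The carton is at (324,248), not the back box at (290,148). The green roll is at (281,258), not the one by the printer at (28,240). I'll fit box models to the network regions, with the fan size left free, and make one close crop.

```bash
cat > fit.py <<'E'
from h import *
from scipy.optimize import minimize
def hull(c,x,y,a,l,w,h,cyl=False):
    if cyl: t=np.linspace(0,2*np.pi,40); q=np.c_[np.cos(t),np.sin(t)]*l/2
    else: q=np.array([[1,1],[1,-1],[-1,-1],[-1,1]])*[l/2,w/2]
    q=q@np.array([[np.cos(a),np.sin(a)],[-np.sin(a),np.cos(a)]])+[x,y]
    P=np.r_[np.c_[q,0*q[:,0]],np.c_[q,0*q[:,0]+h]]
    return cv2.convexHull(w2p(c,P).astype(np.float32))
def render(c,*a):
    m=np.zeros((400,640),np.uint8); cv2.fillConvexPoly(m,np.round(hull(c,*a)*16).astype(np.int32),255,cv2.LINE_AA,4); return m/255.
def fit(views,x0,size,cyl=False,free=False,angs=(0,.4,.8,1.2,1.6,2,2.4,2.8)):
    "views: list of (calib, mask)"
    def cost(p):
        s=(p[3],p[3],size[2]) if free else size
        J=0
        for c,m in views:
            r=render(c,*p[:3],*s,cyl); J+=1-np.minimum(r,m).sum()/np.maximum(r,m).sum()
        return J/len(views)
    best=None
    for a in angs if not cyl else [0]:
        p0=[*x0,a]+([size[0]] if free else [])
        S=np.array([p0]+[np.add(p0,np.eye(len(p0))[i]*[.015,.015,.3,.01][i]) for i in range(len(p0))])
        r=minimize(cost,p0,method='Nelder-Mead',options=dict(initial_simplex=S,xatol=1e-4,fatol=1e-4,maxiter=200))
        if best is None or r.fun<best.fun: best=r
    return best
def regions(cam,name,c,x0,z=.01,tol=.05):
    for d in arm.regions_of(cam,name):
        if np.hypot(*(p2w(c,d['xy'],z)[0,:2]-x0))<tol: return d['region'].astype(float)
E
cat > m1.py <<'E'
from fit import *
T={'tester':((.483,.068),(.142,.065,.03)),'carton':((.427,.289),(.078,.054,.04)),'usb_stick':((.536,.299),(.056,.018,.008)),
'green_roll':((.452,.396),(.065,.065,.05)),'white_roll':((.691,.386),(.073,.073,.042)),'cutter':((.488,-.02),(.123,.027,.017)),'board':((.575,.21),(.085,.06,.006))}
cal={}
for cam in ['scene','side']: snap(cam); cal[cam]=arm.get_calibration(cam)
def go(n,x0,s,free=False):
    v=[(cal[k],m) for k in cal if (m:=regions(k,n,cal[k],x0)) is not None]
    if not v: print(n,'none'); return
    r=fit(v,x0,s,'roll' in n,free); print(n,len(v),np.round(r.x,4),'deg %.1f'%np.degrees(r.x[2]),'1-iou %.2f'%r.fun)
for n,(x0,s) in T.items(): go(n,x0,s)
for x0 in [(.469,.52),(.572,.422),(.701,-.03)]: go('fan',x0,(.05,.05,.014),True)
E
python3 m1.py
python3 - <<'E'
from h import *
snap('scene','fancrop.png',(200,190,360,290),5)
E
```

```text
tester 2 [ 0.4861  0.0649 -0.0495] deg -2.8 1-iou 0.24
carton 2 [0.4322 0.288  1.8762] deg 107.5 1-iou 0.17
usb_stick 1 [ 0.5355  0.3012 -0.3469] deg -19.9 1-iou 0.46
green_roll 2 [0.4596 0.3998 0.1372] deg 7.9 1-iou 0.08
white_roll 2 [0.6884 0.3856 0.1152] deg 6.6 1-iou 0.11
cutter 1 [ 0.486  -0.0213  3.0766] deg 176.3 1-iou 0.31
board 2 [0.5754 0.2117 1.5758] deg 90.3 1-iou 0.16
fan 2 [0.4724 0.5236 3.4557 0.0485] deg 198.0 1-iou 0.18
fan 2 [0.5713 0.4207 0.9715 0.0339] deg 55.7 1-iou 0.15
fan 2 [ 0.7026 -0.0366  0.4591  0.0495] deg 26.3 1-iou 0.09
```

View pics/fancrop.png

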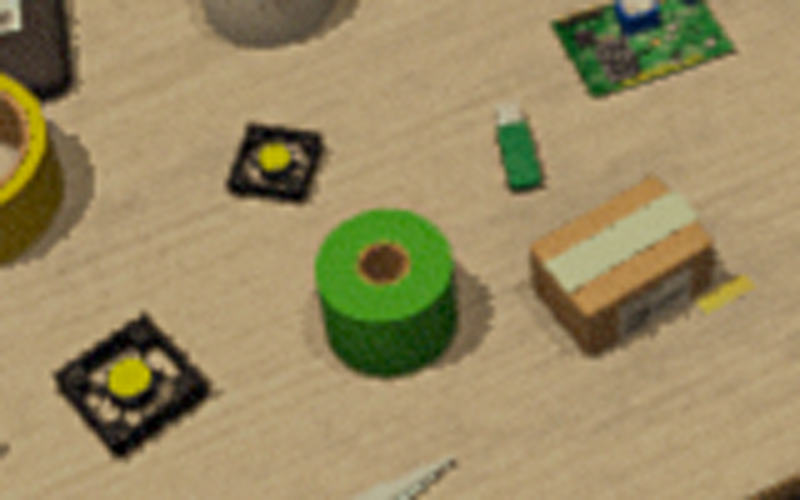

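The smallest fan is the one at (253,225), about 34–40 mm against 49 mm for the other two, so that is the one meant. Next I'll swing over the work for a wrist view.

>>> carry_out(moves=[[[0.153,0.46,0.067],[0,0,0.147]],[[0.153,0.46,0.067],[0,0,0.147]],[[0.153,0.46,0.067],[0,0,0.147]],[[0.153,0.46,0.067],[0,0,0.147]],[[0.153,0.46,0.067],[0,0,0.147]]], jaw=90)

```text
clock: 2.47
ee_pos: [0.2562, -0.3553, 0.241]
orientation: [2.932, 1.127, 0.001]
ft_force: [0.6, 0.7, 0.6]
finger_gap: 0.0902
grip_force: 0.0
```

>>> carry_out(moves=[[[0.153,0.46,0.067],[0,0,0.147]],[[0.153,0.46,0.067],[0,0,0.147]],[[0.153,0.46,0.067],[0,0,0.147]],[[0.153,0.46,0.067],[0,0,0.147]],[[0.153,0.46,0.067],[0,0,0.147]]])

```text
clock: 2.88
ee_pos: [0.3173, -0.1712, 0.2681]
orientation: [2.662, 1.666, 0.001]
ft_force: [1.3, 0.1, 0.2]
finger_gap: 0.0899
grip_force: 0.0
```

>>> carry_out(moves=[[[0.153,0.46,0.067],[0,0,0.147]],[[0.153,0.46,0.067],[0,0,0.147]],[[0.153,0.46,0.067],[0,0,0.147]],[[0.153,0.46,0.067],[0,0,0.147]],[[0.153,0.46,0.067],[0,0,0.147]]])

```text
clock: 3.3
ee_pos: [0.3786, 0.013, 0.295]
orientation: [2.293, 2.146, 0.001]
ft_force: [0.8, -0.6, -0.8]
finger_gap: 0.0901
grip_force: 0.0
```

>>> carry_out(moves=[[[0.153,0.46,0.067],[0,0,0.147]],[[0.153,0.46,0.067],[0,0,0.147]],[[0.153,0.46,0.067],[0,0,0.147]],[[0.153,0.46,0.067],[0,0,0.147]],[[0,0,0],[0,0,0]]])

```text
clock: 3.72
ee_pos: [0.4295, 0.164, 0.3163]
orientation: [-1.932, -2.476, -0.007]
ft_force: [0.2, -0.3, 0.9]
finger_gap: 0.0898
grip_force: 0.0
```

Run:
```python
from h import *
np.set_printoptions(precision=3,suppress=True)
o=arm.get_obs();print(o['clock'],o['ee_pos'],o['orientation'],o['joint_positions'])
c=arm.get_calibration('wrist');print(c)
snap('wrist','w1.png')
```

```text
3.7167 [0.43  0.164 0.316] [-1.932 -2.476 -0.007] [0.338 0.081 1.618 0.003 1.439 0.092]
{'fx': 342.39671211450144, 'fy': 342.39671211450144, 'cx': 320.98456947159934, 'cy': 199.013541754889, 'k1': -0.00034039496114062986, 'cam_to_world': array([[ 0.97 , -0.234, -0.063,  0.412],
       [ 0.243,  0.94 ,  0.24 ,  0.233],
       [ 0.003, -0.248,  0.969,  0.487],
       [ 0.   ,  0.   ,  0.   ,  1.   ]])}
```

View pics/w1.png

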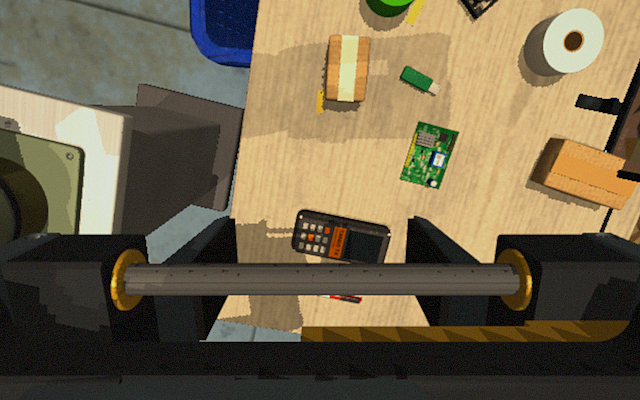

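The wrist view shows the carton at (348,68), stick at (419,80), board at (430,155) and tester at (340,237). I'll refine the poses from it.

```bash
cat > m2.py <<'E'
from fit import *
import sys
T={'tester':((.483,.068),(.142,.065,.03)),'carton':((.427,.289),(.078,.054,.04)),'usb_stick':((.536,.299),(.056,.018,.008)),
'green_roll':((.456,.396),(.065,.065,.05)),'board':((.575,.21),(.085,.06,.006)),'fan':((.571,.421),(.04,.04,.013))}
c=arm.get_calibration('wrist'); im=snap('wrist'); vis=im.copy()
for n in sys.argv[2:]:
    x0,s=T[n]
    m=regions('wrist',n,c,x0)
    if m is None: print(n,'none'); continue
    r=fit([(c,m)],x0,s,'roll' in n); print(n,np.round(r.x,4),'deg %.1f'%np.degrees(r.x[2]),'1-iou %.2f'%r.fun)
    cv2.polylines(vis,[np.round(hull(c,*r.x,*s,'roll' in n)).astype(np.int32)],True,(255,0,255))
cv2.imwrite('pics/'+sys.argv[1],cv2.resize(vis,(800,500))[:,:,::-1])
o=arm.get_obs();print(o['clock'],o['ee_pos'].round(4))
E
python3 m2.py w1v.png tester carton usb_stick board
```

```text
tester [0.4832 0.0638 3.1295] deg 179.3 1-iou 0.16
carton [0.4299 0.2881 1.7338] deg 99.3 1-iou 0.14
usb_stick [0.5322 0.3021 2.9074] deg 166.6 1-iou 0.21
board [0.5754 0.2098 1.5701] deg 90.0 1-iou 0.13
4.0167 [0.427  0.157  0.3158]
```

View pics/w1v.png

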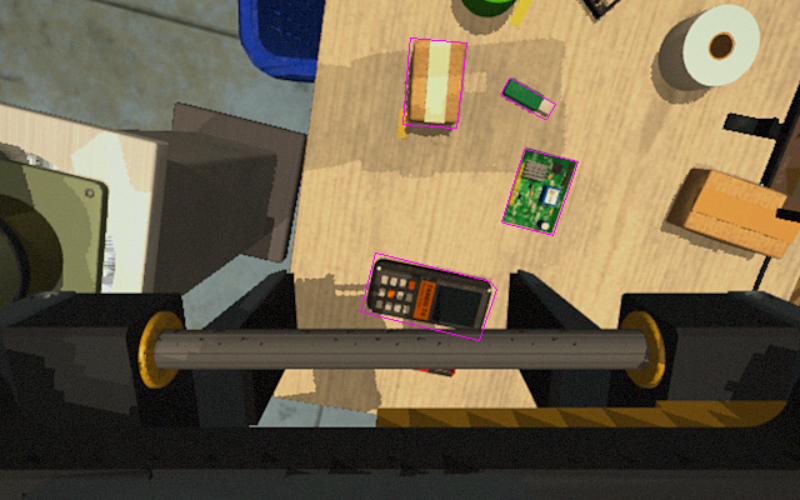

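>>> carry_out(moves=[[[0.1,-0.5,0],[0,0,0]],[[0.1,-0.5,0],[0,0,0]],[[0.1,-0.5,0],[0,0,0]],[[0,0,0],[0,0,0]],[[0,0,0],[0,0,0]]])

```text
clock: 4.43
ee_pos: [0.4511, 0.0356, 0.3159]
orientation: [-1.951, -2.462, -0.0]
ft_force: [0.6, 0.6, -0.6]
finger_gap: 0.0897
grip_force: 0.0
```

```bash
python3 m2.py w2v.png tester carton usb_stick board;python3 m2.py w2v.png tester carton usb_stick board
```

```text
tester [0.4851 0.0633 0.0173] deg 1.0 1-iou 0.13
carton none
usb_stick none
board [0.5755 0.2094 1.562 ] deg 89.5 1-iou 0.08
4.6833 [0.4511 0.0391 0.3159]
tester [0.4851 0.0622 3.155 ] deg 180.8 1-iou 0.16
carton none
usb_stick none
board [0.5751 0.2092 1.5597] deg 89.4 1-iou 0.08
4.9333 [0.4514 0.0389 0.3158]
```

View pics/w2v.png

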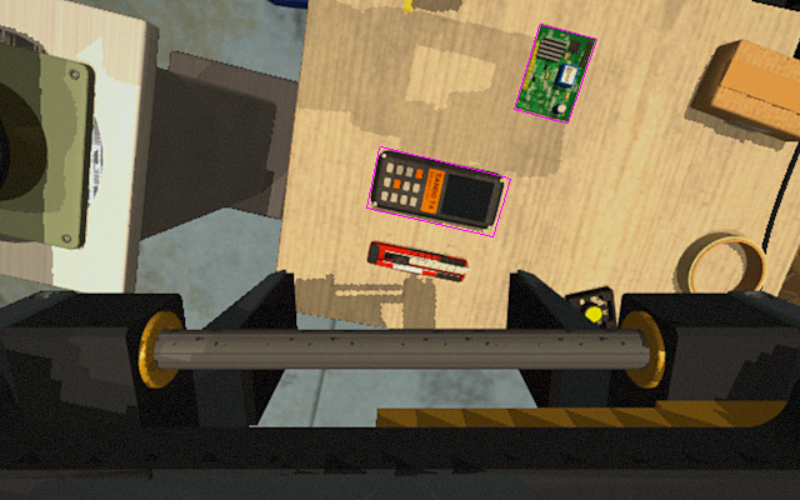

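>>> carry_out(moves=[[[-0.06,0.5,0],[0,0,0]],[[-0.06,0.5,0],[0,0,0]],[[-0.06,0.5,0],[0,0,0]],[[-0.06,0.5,0],[0,0,0]],[[0,0,0],[0,0,0]]])

```text
clock: 5.35
ee_pos: [0.4311, 0.2045, 0.3155]
orientation: [-1.932, -2.474, -0.004]
ft_force: [-0.1, -0.2, 0.2]
finger_gap: 0.09
grip_force: 0.0
```

>>> carry_out(moves=[[[0,0.2,0],[0,0,0]],[[0,0,0],[0,0,0]],[[0,0,0],[0,0,0]]])

```text
clock: 5.6
ee_pos: [0.4322, 0.2143, 0.3156]
orientation: [1.94, 2.47, -0.001]
ft_force: [-0.6, -0.1, -0.5]
finger_gap: 0.0899
grip_force: 0.0
```

```bash
for i in 1 2; do python3 m2.py w3v.png carton usb_stick green_roll fan; done
```

```text
carton [0.431  0.2883 1.742 ] deg 99.8 1-iou 0.13
usb_stick [ 0.5319  0.3031 -0.1928] deg -11.0 1-iou 0.25
green_roll [ 0.4599  0.4005 -0.0022] deg -0.1 1-iou 0.06
fan [0.571  0.4196 0.959 ] deg 54.9 1-iou 0.22
5.85 [0.4324 0.2133 0.3159]
carton [0.4307 0.2891 1.7569] deg 100.7 1-iou 0.14
usb_stick [0.5315 0.3028 2.9509] deg 169.1 1-iou 0.22
green_roll [ 0.4597  0.4008 -0.0353] deg -2.0 1-iou 0.04
fan [0.5714 0.4196 2.5144] deg 144.1 1-iou 0.20
6.1 [0.4323 0.2139 0.3159]
```

View pics/w3v.png

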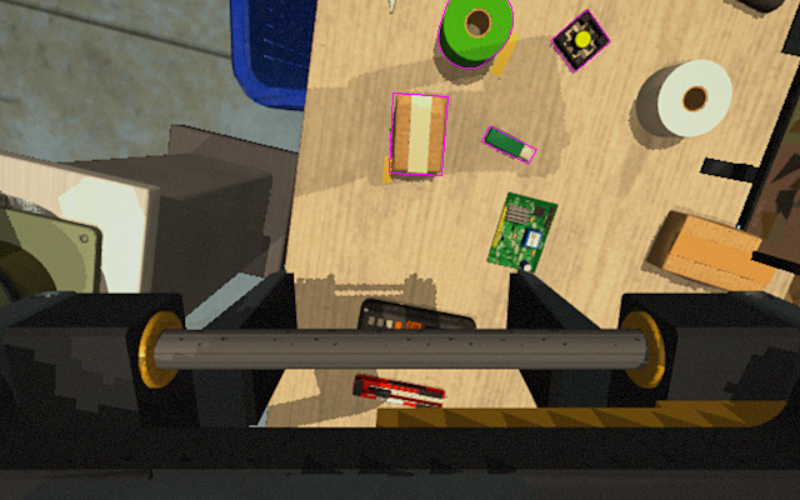

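Fits look good: carton (0.431,0.2885), about 101°; stick (0.532,0.303), −12°; roll (0.460,0.4005); fan (0.571,0.4196), 54°; tester (0.484,0.0635), about 0°. Now to pick the carton; the jaw direction already matches.

>>> carry_out(moves=[[[0,0.4,-0.1],[0,0,0]],[[0,0.4,-0.2],[0,0,0]],[[0,0.14,-0.5],[0,0,0]],[[0,0,-0.5],[0,0,0]],[[0,0,-0.5],[0,0,0]]], jaw=78, squeeze=15)

```text
clock: 6.52
ee_pos: [0.4323, 0.2903, 0.1705]
orientation: [1.94, 2.47, 0.003]
ft_force: [0.4, -0.3, -0.5]
finger_gap: 0.0781
grip_force: 0.0
```

>>> carry_out(moves=[[[0,0,-0.5],[0,0,0]],[[0,0,-0.5],[0,0,0]],[[0,0,-0.4],[0,0,0]],[[0,0,0],[0,0,0]],[[0,0,0],[0,0,0]]])

```text
clock: 6.93
ee_pos: [0.4317, 0.289, 0.059]
orientation: [-1.942, -2.468, 0.005]
ft_force: [0.9, 0.5, 0.5]
finger_gap: 0.0782
grip_force: 0.0
```

>>> carry_out(moves=[[[0,0,-0.4],[0,0,0]],[[0,0,-0.24],[0,0,0]],[[0,0,0],[0,0,0]],[[0,0,0],[0,0,0]]])

```text
clock: 7.27
ee_pos: [0.4335, 0.2902, 0.0104]
orientation: [1.942, 2.468, 0.004]
ft_force: [-0.0, -0.7, 1.2]
finger_gap: 0.0782
grip_force: 0.0
```

>>> carry_out(moves=[[[0,0,0],[0,0,0]],[[0,0,0],[0,0,0]],[[0,0,0],[0,0,0]],[[0,0,0],[0,0,0]],[[0,0,0],[0,0,0]]], jaw=40)

```text
clock: 7.68
ee_pos: [0.4329, 0.2898, 0.0098]
orientation: [1.942, 2.468, 0.003]
ft_force: [-0.9, -0.6, 6.0]
finger_gap: 0.0538
grip_force: 14.7
```

>>> carry_out(moves=[[[0,0,0],[0,0,0]],[[0,0,0],[0,0,0]],[[0,0,0],[0,0,0]],[[0,0,0.1],[0,0,0]],[[0,0,0.2],[0,0,0]]])

```text
clock: 8.1
ee_pos: [0.4309, 0.2886, 0.0318]
orientation: [-1.942, -2.468, 0.006]
ft_force: [-0.5, -0.6, -1.1]
finger_gap: 0.054
grip_force: 14.6
```

>>> carry_out(moves=[[[0,0,0.36],[0,0,0]],[[0,0,0.36],[0,0,0.213]],[[0.065,-0.107,0],[0,0,0.213]],[[0.065,-0.107,0],[0,0,0.213]],[[0.065,-0.107,0],[0,0,0.213]]])

```text
clock: 8.52
ee_pos: [0.4481, 0.2636, 0.0913]
orientation: [1.339, 2.841, 0.002]
ft_force: [-0.6, 0.8, -2.0]
finger_gap: 0.0541
grip_force: 14.6
```

>>> carry_out(moves=[[[0.065,-0.107,0],[0,0,0.213]],[[0.065,-0.107,0],[0,0,0.213]],[[0.065,-0.107,0],[0,0,0.213]],[[0.065,-0.107,0],[0,0,0.213]],[[0.065,-0.107,0],[0,0,0.213]]])

```text
clock: 8.93
ee_pos: [0.4739, 0.2204, 0.0905]
orientation: [-0.507, -3.1, 0.0]
ft_force: [0.9, -0.3, -0.6]
finger_gap: 0.0547
grip_force: 14.6
```

>>> carry_out(moves=[[[0.065,-0.107,0],[0,0,0.213]],[[0.065,-0.107,0],[0,0,0.213]],[[0,0,0],[0,0,0.213]],[[0,0,0],[0,0,0]],[[0,0,0],[0,0,0]]])

```text
clock: 9.35
ee_pos: [0.4841, 0.2037, 0.0904]
orientation: [0.003, -3.141, -0.0]
ft_force: [0.1, -0.8, -0.5]
finger_gap: 0.0542
grip_force: 14.6
```

>>> carry_out(moves=[[[0,0,-0.4],[0,0,0]],[[0,0,-0.35],[0,0,0]],[[0,0,-0.15],[0,0,0]],[[0,0,-0.09],[0,0,0]],[[0,0,0],[0,0,0]]])

```text
clock: 9.77
ee_pos: [0.4837, 0.2039, 0.0102]
orientation: [0.006, -3.14, 0.001]
ft_force: [0.2, 0.2, -1.3]
finger_gap: 0.0533
grip_force: 14.9
```

>>> carry_out(moves=[[[0,0,0],[0,0,0]],[[0,0,0],[0,0,0]],[[0,0,0],[0,0,0]],[[0,0,0],[0,0,0]],[[0,0,0],[0,0,0]]], jaw=78)

```text
clock: 10.18
ee_pos: [0.4846, 0.204, 0.0117]
orientation: [-0.007, 3.14, 0.001]
ft_force: [0.0, 0.7, 0.8]
finger_gap: 0.0777
grip_force: 0.0
```

>>> carry_out(moves=[[[0,0,0.3],[0,0,0]],[[0,0,0.5],[0,0,0]],[[0,0,0.5],[0,0,0]],[[0,0,0.4],[0,0,0]],[[-0.06,0.4,0],[0,0,-0.2]]])

```text
clock: 10.6
ee_pos: [0.4839, 0.2342, 0.1544]
orientation: [0.164, 3.124, 0.006]
ft_force: [0.7, -0.0, 0.1]
finger_gap: 0.0782
grip_force: 0.0
```

>>> carry_out(moves=[[[-0.06,0.5,0],[0,0,0]],[[-0.06,0.5,0],[0,0,0]],[[-0.06,0.5,0],[0,0,0]],[[-0.06,0.5,-0.1],[0,0,0]],[[0,0,-0.3],[0,0,0]]], jaw=86)

```text
clock: 11.02
ee_pos: [0.4616, 0.4046, 0.1183]
orientation: [0.15, 3.131, 0.017]
ft_force: [1.1, 0.9, 0.0]
finger_gap: 0.0859
grip_force: 0.0
```

>>> carry_out(moves=[[[0,0,0],[0,0,0]],[[0,0,0],[0,0,0]]])

```text
clock: 11.18
ee_pos: [0.4592, 0.395, 0.1139]
orientation: [-0.155, -3.135, 0.005]
ft_force: [0.5, 0.0, -0.3]
finger_gap: 0.0863
grip_force: 0.0
```

>>> carry_out(moves=[[[0.01,0.04,-0.45],[0,0,0]],[[0,0,-0.45],[0,0,0]],[[0,0,-0.25],[0,0,0]],[[0,0,-0.12],[0,0,0]],[[0,0,0],[0,0,0]]])

```text
clock: 11.6
ee_pos: [0.4608, 0.3973, 0.0124]
orientation: [-0.159, -3.135, 0.003]
ft_force: [0.0, -0.2, -0.2]
finger_gap: 0.0862
grip_force: 0.0
```

>>> carry_out(moves=[[[0,0,0],[0,0,0]],[[0,0,0],[0,0,0]],[[0,0,0],[0,0,0]],[[0,0,0],[0,0,0]],[[0,0,0],[0,0,0]]], jaw=50)

```text
clock: 12.02
ee_pos: [0.462, 0.3996, 0.0152]
orientation: [0.156, 3.135, 0.003]
ft_force: [0.9, -0.8, 6.8]
finger_gap: 0.064
grip_force: 15.0
```

>>> carry_out(moves=[[[0,0,0],[0,0,0]],[[0,0,0],[0,0,0]],[[0,0,0],[0,0,0]]])

```text
clock: 12.27
ee_pos: [0.462, 0.3996, 0.0152]
orientation: [0.156, 3.135, 0.003]
ft_force: [0.7, -1.6, 6.2]
finger_gap: 0.064
grip_force: 15.0
```

>>> carry_out(moves=[[[0,0,0.3],[0,0,0]],[[0,0,0.5],[0,0,0]],[[0,0,0.5],[0,0,0]],[[0.209,-0.42,0.1],[0,0,0]],[[0.209,-0.42,0],[0,0,0]]])

```text
clock: 12.68
ee_pos: [0.4963, 0.334, 0.1299]
orientation: [0.15, 3.131, 0.009]
ft_force: [0.8, 0.4, -2.0]
finger_gap: 0.0642
grip_force: 15.0
```

>>> carry_out(moves=[[[0.209,-0.42,0],[0,0,0]],[[0.209,-0.42,0],[0,0,0]],[[0.209,-0.42,0],[0,0,0]],[[0.209,-0.42,0],[0,0,0]],[[0.209,-0.42,0],[0,0,0.18]]])

```text
clock: 13.1
ee_pos: [0.5783, 0.1622, 0.1256]
orientation: [-0.006, -3.142, -0.0]
ft_force: [0.2, 0.2, -2.1]
finger_gap: 0.0639
grip_force: 15.0
```

>>> carry_out(moves=[[[0.209,-0.42,0],[0,0,0]],[[0.209,-0.42,0],[0,0,0]],[[0.209,-0.42,0],[0,0,0]],[[0,0,0],[0,0,0]],[[0,0,0],[0,0,0]]])

```text
clock: 13.52
ee_pos: [0.6286, 0.0613, 0.1251]
orientation: [-0.014, -3.141, -0.001]
ft_force: [-1.3, 0.9, -1.7]
finger_gap: 0.064
grip_force: 15.0
```

>>> carry_out(moves=[[[0,0.02,-0.5],[0,0,0]],[[0,0,-0.45],[0,0,0]],[[0,0,-0.25],[0,0,0]],[[0,0,-0.1],[0,0,0]],[[0,0,-0.06],[0,0,0]]])

```text
clock: 13.93
ee_pos: [0.6269, 0.0659, 0.0153]
orientation: [-0.007, -3.139, -0.0]
ft_force: [0.6, -0.9, 1.0]
finger_gap: 0.064
grip_force: 15.0
```

>>> carry_out(moves=[[[0,0,0],[0,0,0]],[[0,0,0],[0,0,0]]])

```text
clock: 14.1
ee_pos: [0.6293, 0.0654, 0.0181]
orientation: [0.007, 3.139, 0.001]
ft_force: [0.4, -1.0, -0.6]
finger_gap: 0.0642
grip_force: 15.0
```

>>> carry_out(moves=[[[0,0,0],[0,0,0]],[[0,0,0],[0,0,0]],[[0,0,0],[0,0,0]],[[0,0,0],[0,0,0]],[[0,0,0],[0,0,0]]], jaw=86)

```text
clock: 14.52
ee_pos: [0.6285, 0.0646, 0.0171]
orientation: [0.009, 3.141, 0.0]
ft_force: [-0.2, 0.3, 0.2]
finger_gap: 0.0859
grip_force: 0.0
```

>>> carry_out(moves=[[[0,0,0.3],[0,0,0]],[[0,0,0.5],[0,0,0]],[[0,0,0.5],[0,0,0]],[[-0.1,0.4,0.3],[0,0,-0.07]],[[-0.1,0.4,0],[0,0,-0.07]]])

```text
clock: 14.93
ee_pos: [0.6162, 0.1286, 0.1516]
orientation: [0.132, 3.126, 0.005]
ft_force: [1.1, -0.2, -0.5]
finger_gap: 0.0857
grip_force: 0.0
```

>>> carry_out(moves=[[[-0.2,0.45,0],[0,0,-0.13]],[[-0.2,0.45,0],[0,0,-0.13]],[[-0.2,0.45,0],[0,0,0]],[[-0.2,0.45,0],[0,0,0]],[[-0.2,0.38,0],[0,0,0]]], jaw=36, squeeze=8)

```text
clock: 15.35
ee_pos: [0.5313, 0.3052, 0.1448]
orientation: [0.337, 3.123, 0.001]
ft_force: [-0.5, 0.1, -0.4]
finger_gap: 0.0555
grip_force: 0.0
```

>>> carry_out(moves=[[[0,0,-0.3],[0,0,0]],[[0,0,-0.4],[0,0,0]],[[0,0,-0.3],[0,0,0]],[[0,0,0],[0,0,0]],[[0,0,0],[0,0,0]]])

```text
clock: 15.77
ee_pos: [0.5316, 0.3027, 0.0639]
orientation: [-0.337, -3.121, 0.002]
ft_force: [-0.7, -0.1, 0.6]
finger_gap: 0.0357
grip_force: 0.0
```

Run:
```python
from h import *
o=arm.get_obs();print(o['ee_pos'],o['orientation'])
c=arm.get_calibration('wrist');snap('wrist','w4.png');print(w2p(c,[[.532,.303,.004],[*o['ee_pos'][:2],.004]]))
```

```text
[0.53163385 0.302687   0.06389459] [-3.36803704e-01 -3.12132735e+00  2.19470527e-03]
[[320.25321326 215.07229158]
 [319.7066163  214.67598729]]
```

View pics/w4.png

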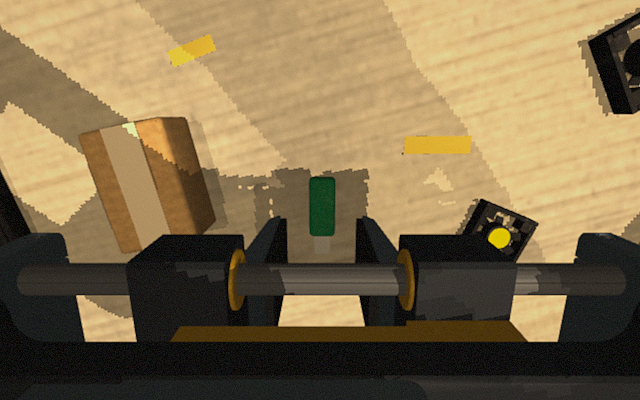

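The stick at (322,212) is centred and square between the fingers. Descending.

>>> carry_out(moves=[[[0,0,-0.4],[0,0,0]],[[0,0,-0.25],[0,0,0]],[[0,0,-0.1],[0,0,0]],[[0,0,0],[0,0,0]],[[0,0,0],[0,0,0]]])

```text
clock: 16.23
ee_pos: [0.5335, 0.3035, 0.0061]
orientation: [0.337, 3.121, 0.002]
ft_force: [-0.3, -0.8, 0.3]
finger_gap: 0.0363
grip_force: 0.0
```

>>> carry_out(moves=[[[0,0,0],[0,0,0]],[[0,0,0],[0,0,0]],[[0,0,0],[0,0,0]],[[0,0,0],[0,0,0]],[[0,0,0],[0,0,0]]], jaw=8)

```text
clock: 16.65
ee_pos: [0.533, 0.3034, 0.0059]
orientation: [0.337, 3.122, 0.002]
ft_force: [-0.4, -0.8, 5.7]
finger_gap: 0.0177
grip_force: 8.0
```

>>> carry_out(moves=[[[0,0,0],[0,0,0]],[[0,0,0],[0,0,0]],[[0,0,0.3],[0,0,0]],[[0,0,0.5],[0,0,0]],[[0,0,0.3],[0,0,0]]])

```text
clock: 17.07
ee_pos: [0.5329, 0.3034, 0.0951]
orientation: [0.337, 3.122, 0.002]
ft_force: [1.0, 0.6, 0.3]
finger_gap: 0.0181
grip_force: 8.0
```

>>> carry_out(moves=[[[-0.123,-0.42,0],[0,0,0.205]],[[-0.123,-0.42,0],[0,0,0.205]],[[-0.123,-0.42,0],[0,0,0]],[[-0.123,-0.42,0],[0,0,0]],[[-0.123,-0.42,0],[0,0,0]]])

```text
clock: 17.48
ee_pos: [0.4821, 0.1337, 0.0926]
orientation: [0.001, -3.142, 0.0]
ft_force: [0.6, -0.2, -0.1]
finger_gap: 0.0178
grip_force: 8.0
```

>>> carry_out(moves=[[[0,0,0],[0,0,0]],[[0,0,0],[0,0,0]]])

```text
clock: 17.65
ee_pos: [0.4826, 0.1338, 0.0928]
orientation: [-0.005, -3.141, -0.0]
ft_force: [0.6, 0.7, -0.3]
finger_gap: 0.0177
grip_force: 8.0
```

>>> carry_out(moves=[[[0.02,0.025,-0.4],[0,0,0]],[[0,0,-0.4],[0,0,0]],[[0,0,-0.18],[0,0,0]],[[0,0,-0.1],[0,0,0]],[[0,0,0],[0,0,0]]])

```text
clock: 18.07
ee_pos: [0.4845, 0.1379, 0.0049]
orientation: [0.001, -3.14, 0.0]
ft_force: [0.1, -1.0, -1.0]
finger_gap: 0.018
grip_force: 8.0
```

>>> carry_out(moves=[[[0,0,0],[0,0,0]],[[0,0,0],[0,0,0]],[[0,0,0],[0,0,0]],[[0,0,0],[0,0,0]]], jaw=34)

```text
clock: 18.4
ee_pos: [0.4854, 0.1374, 0.0071]
orientation: [0.0, 3.14, 0.001]
ft_force: [0.5, 0.3, 0.6]
finger_gap: 0.0342
grip_force: 0.0
```

>>> carry_out(moves=[[[0,0,0.3],[0,0,0]],[[0,0,0.5],[0,0,0]],[[0,0,0.5],[0,0,0]],[[0,0,0.5],[0,0,0]],[[0,0,0.2],[0,0,0]]])

```text
clock: 18.82
ee_pos: [0.4873, 0.1377, 0.1724]
orientation: [0.001, 3.131, 0.004]
ft_force: [0.7, -0.5, -0.1]
finger_gap: 0.034
grip_force: 0.0
```

>>> carry_out(moves=[[[0.135,0.44,0],[0,0,-0.195]],[[0.135,0.44,0],[0,0,-0.195]],[[0.135,0.44,0],[0,0,-0.195]],[[0.135,0.44,0],[0,0,-0.195]],[[0.135,0.44,0],[0,0,-0.195]]], jaw=62, squeeze=12)

```text
clock: 19.23
ee_pos: [0.5389, 0.3146, 0.1671]
orientation: [0.801, 3.037, 0.002]
ft_force: [0.8, -0.4, 0.3]
finger_gap: 0.0615
grip_force: 0.0
```

>>> carry_out(moves=[[[0.135,0.44,0],[0,0,-0.195]],[[0.135,0.44,-0.2],[0,0,0]],[[0.135,0.44,-0.3],[0,0,0]],[[0,0,-0.4],[0,0,0]],[[0,0,-0.3],[0,0,0]]])

```text
clock: 19.65
ee_pos: [0.5701, 0.4187, 0.0694]
orientation: [-0.944, -2.996, 0.0]
ft_force: [-1.1, -0.4, -0.7]
finger_gap: 0.0622
grip_force: 0.0
```

>>> carry_out(moves=[[[0,0,0],[0,0,0]],[[0,0,0],[0,0,0]]])

```text
clock: 19.82
ee_pos: [0.5698, 0.4164, 0.0706]
orientation: [-0.947, -2.994, 0.003]
ft_force: [0.5, 0.2, 0.7]
finger_gap: 0.0621
grip_force: 0.0
```

Run:
```python
from h import *
o=arm.get_obs();print(o['ee_pos'],o['orientation'])
c=arm.get_calibration('wrist');snap('wrist','w5.png');print(w2p(c,[[.571,.4196,.013],[*o['ee_pos'][:2],.013]]))
```

```text
[0.56980999 0.41636354 0.07063352] [-0.94719068 -2.9937006   0.0033049 ]
[[324.87414883 214.77535779]
 [320.08844363 215.99225927]]
```

View pics/w5.png

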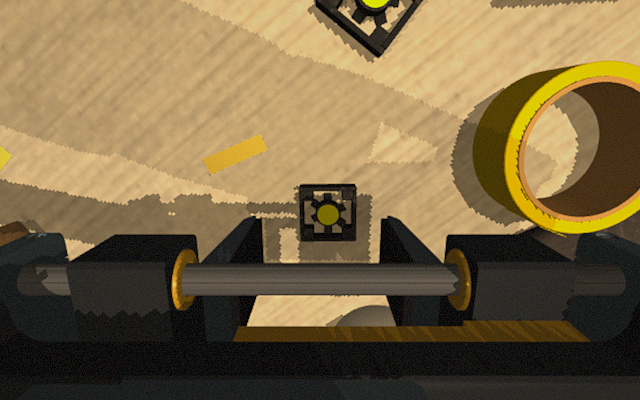

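Hub at (328,214), square with the fingers and about 5 mm off along the jaw. I'll correct that and descend.

>>> carry_out(moves=[[[0.04,0.05,-0.3],[0,0,0]],[[0,0,-0.3],[0,0,0]],[[0,0,-0.15],[0,0,0]],[[0,0,-0.07],[0,0,0]],[[0,0,0],[0,0,0]]])

```text
clock: 20.28
ee_pos: [0.5738, 0.4205, 0.0062]
orientation: [-0.948, -2.995, -0.0]
ft_force: [0.7, -0.8, 0.1]
finger_gap: 0.0619
grip_force: 0.0
```

>>> carry_out(moves=[[[0,0,0],[0,0,0]],[[0,0,0],[0,0,0]],[[0,0,0],[0,0,0]],[[0,0,0],[0,0,0]],[[0,0,0],[0,0,0]]], jaw=30)

```text
clock: 20.7
ee_pos: [0.5743, 0.4212, 0.0072]
orientation: [0.947, 2.994, 0.003]
ft_force: [-1.0, -0.4, 3.8]
finger_gap: 0.0402
grip_force: 12.0
```

>>> carry_out(moves=[[[0,0,0],[0,0,0]],[[0,0,0],[0,0,0]],[[0,0,0.3],[0,0,0]],[[0,0,0.5],[0,0,0]],[[0,0,0.5],[0,0,0]]])

```text
clock: 21.12
ee_pos: [0.5725, 0.42, 0.1089]
orientation: [-0.947, -2.992, 0.006]
ft_force: [0.7, 0.4, -0.1]
finger_gap: 0.0397
grip_force: 12.0
```

```bash
cat > m3.py <<'E'
from fit import *
cal={}
T={'tester':((.484,.0635),(.142,.065,.03)),'carton':((.484,.204),(.078,.054,.04)),'usb_stick':((.484,.137),(.056,.018,.008)),'green_roll':((.628,.065),(.065,.065,.05))}
for cam in ['scene','side']: snap(cam,cam+'_late.png',scale=1.25); cal[cam]=arm.get_calibration(cam)
for n,(x0,s) in T.items():
    for k in cal:
        m=regions(k,n,cal[k],x0)
        if m is None: print(n,k,'none'); continue
        r=fit([(cal[k],m)],x0,s,'roll' in n,angs=(-.2,0,.2)); print(n,k,r.x.round(3),'%.2f'%r.fun)
E
python3 m3.py
```

```text
tester scene [ 0.485  0.065 -0.075] 0.20
tester side [0.486 0.06  0.111] 0.20
carton scene [ 0.484  0.204 -0.238] 0.20
carton side [0.484 0.204 0.205] 0.16
usb_stick scene [ 0.487  0.136 -0.229] 0.49
usb_stick side none
green_roll scene [0.627 0.066 0.149] 0.11
green_roll side [0.631 0.063 0.023] 0.09
```

View pics/side_late.png

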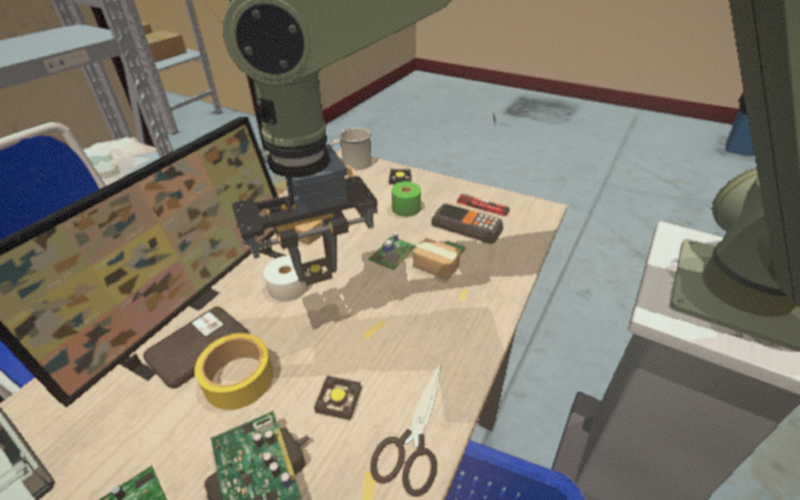

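The fan is held, the carton is at (0.484,0.204), and the roll is in place. Now to carry the fan to the carton.

>>> carry_out(moves=[[[-0.158,-0.385,0.1],[0,0,0.195]],[[-0.158,-0.385,0],[0,0,0.195]],[[-0.158,-0.385,0],[0,0,0.195]],[[-0.158,-0.385,0],[0,0,0.195]],[[-0.158,-0.385,0],[0,0,0.195]]])

```text
clock: 22.03
ee_pos: [0.5094, 0.2653, 0.1171]
orientation: [-0.152, -3.137, 0.001]
ft_force: [0.0, -0.4, -0.1]
finger_gap: 0.0398
grip_force: 12.0
```

>>> carry_out(moves=[[[-0.158,-0.385,0],[0,0,0.195]],[[-0.158,-0.385,0],[0,0,0]],[[0,0,0],[0,0,0]],[[0,0,0],[0,0,0]],[[0,0,0],[0,0,0]]])

```text
clock: 22.45
ee_pos: [0.4859, 0.2057, 0.1179]
orientation: [0.001, 3.141, 0.001]
ft_force: [-0.4, -0.1, -0.8]
finger_gap: 0.0401
grip_force: 12.0
```

>>> carry_out(moves=[[[-0.02,-0.02,-0.4],[0,0,0]],[[0,0,-0.25],[0,0,0]],[[0,0,-0.12],[0,0,0]],[[0,0,-0.08],[0,0,0]],[[0,0,0],[0,0,0]]])

```text
clock: 22.87
ee_pos: [0.4836, 0.2042, 0.0487]
orientation: [0.001, -3.14, 0.001]
ft_force: [-0.3, -0.5, 0.5]
finger_gap: 0.0399
grip_force: 12.0
```

>>> carry_out(moves=[[[0,0,-0.02],[0,0,0]],[[0,0,0],[0,0,0]]])

```text
clock: 23.03
ee_pos: [0.4845, 0.2042, 0.0489]
orientation: [-0.0, 3.14, 0.001]
ft_force: [0.1, -0.6, 0.2]
finger_gap: 0.0402
grip_force: 12.0
```

>>> carry_out(moves=[[[0,0,0],[0,0,0]],[[0,0,0],[0,0,0]],[[0,0,0],[0,0,0]],[[0,0,0],[0,0,0]],[[0,0,0],[0,0,0]]], jaw=60)

```text
clock: 23.45
ee_pos: [0.4837, 0.2036, 0.0486]
orientation: [0.001, 3.141, 0.001]
ft_force: [0.9, 0.1, 0.8]
finger_gap: 0.06
grip_force: 0.0
```

>>> carry_out(moves=[[[0,0,0.3],[0,0,0]],[[0,0,0.5],[0,0,0]],[[0,0,0.5],[0,0,0]],[[0,0,0.5],[0,0,0]],[[0,-0.4,0.4],[0,0,0]]])

```text
clock: 23.87
ee_pos: [0.4849, 0.1773, 0.2254]
orientation: [-0.005, 3.137, 0.007]
ft_force: [1.4, -0.0, 0.4]
finger_gap: 0.0598
grip_force: 0.0
```

>>> carry_out(moves=[[[-0.45,0,0.2],[0,0,0]],[[-0.45,0,0.2],[0,0,0]],[[-0.3,0,0.2],[0,0,0]],[[0,0,0],[0,0,0]],[[0,0,0],[0,0,0]]])

```text
clock: 24.28
ee_pos: [0.3874, 0.1742, 0.271]
orientation: [-0.001, 3.138, 0.002]
ft_force: [1.1, 0.6, -0.7]
finger_gap: 0.06
grip_force: 0.0
```

```bash
sed -i "s/'tester':((.483,.068)/'tester':((.484,.0635)/;s/(.427,.289)/(.484,.204)/;s/(.536,.299)/(.484,.137)/;s/(.456,.396)/(.628,.065)/;s/(.571,.421),/(.484,.204),/" m2.py
python3 m2.py w6v.png tester carton usb_stick green_roll board fan
```

```text
tester [0.4748 0.0413 2.5856] deg 148.1 1-iou 0.65
carton [0.4857 0.2039 3.1697] deg 181.6 1-iou 0.60
usb_stick [ 0.4862  0.1383 -0.0446] deg -2.6 1-iou 0.21
green_roll none
board [0.6046 0.2113 1.5479] deg 88.7 1-iou 0.54
fan [0.4998 0.2077 1.5354] deg 88.0 1-iou 0.22
24.6333 [0.388  0.1741 0.2689]
```

View pics/w6v.png

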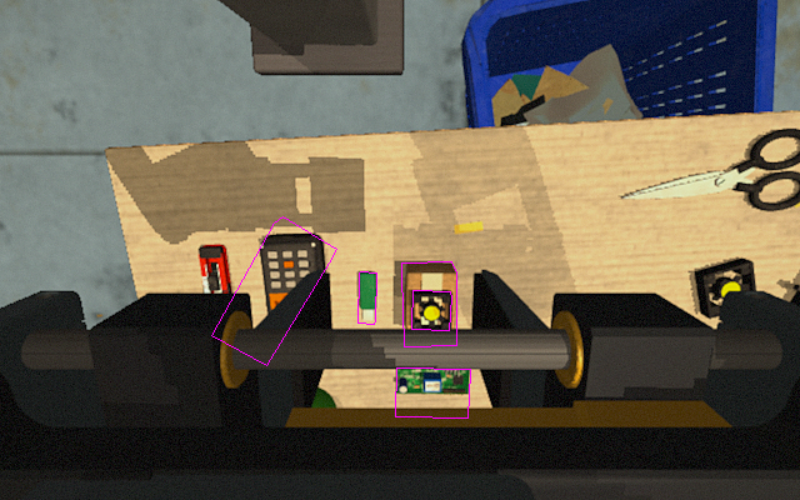

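The tester is partly hidden, so I'll move back for a full view to check its angle.

>>> carry_out(moves=[[[0.5,0,0.2],[0,0,0]],[[0.5,0,0.2],[0,0,0]],[[0.5,0,0.1],[0,0,0]],[[0.5,0,0],[0,0,0]],[[0.5,0,0],[0,0,0]]])

```text
clock: 25.05
ee_pos: [0.5874, 0.1739, 0.3086]
orientation: [0.001, 3.141, 0.0]
ft_force: [0.3, 0.0, -0.6]
finger_gap: 0.0599
grip_force: 0.0
```

>>> carry_out(moves=[[[0.4,0,0],[0,0,0]],[[0,0,0],[0,0,0]],[[0,0,0],[0,0,0]],[[0,0,0],[0,0,0]]])

```text
clock: 25.38
ee_pos: [0.6166, 0.174, 0.3077]
orientation: [-0.001, -3.139, 0.001]
ft_force: [0.9, -0.5, 0.3]
finger_gap: 0.0601
grip_force: 0.0
```

```bash
python3 m2.py w7v.png tester carton usb_stick green_roll board fan
```

```text
tester [0.4841 0.0678 0.0462] deg 2.6 1-iou 0.12
carton [0.4847 0.2034 3.1082] deg 178.1 1-iou 0.38
usb_stick [0.4851 0.1385 3.1741] deg 181.9 1-iou 0.24
green_roll [0.6288 0.0659 0.1978] deg 11.3 1-iou 0.06
board [0.5762 0.2111 1.5528] deg 89.0 1-iou 0.10
fan [0.4782 0.2074 1.5695] deg 89.9 1-iou 0.32
25.7333 [0.6164 0.1742 0.3095]
```

View pics/w7v.png

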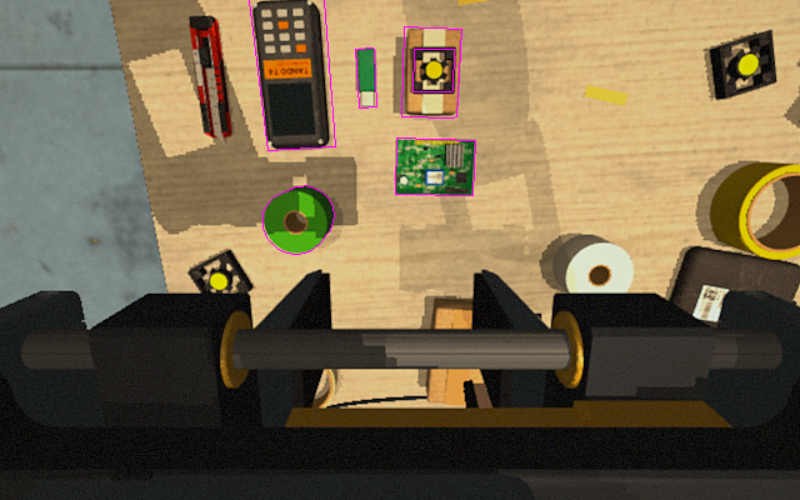

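Everything is in place, with the roll centred under the screen end. One quick check of the angles and the fan's centring from pixel edges at their true heights.

Run:
```python
from h import *
c=arm.get_calibration('wrist')
q=lambda uv,z:p2w(c,np.array(uv)/1.25,z)[:,:2]
for n,uv,z in [('testerL',[[258,5],[266,146]],.028),('testerR',[[320,5],[329,140]],.028),('cartonL',[[407,32],[405,110]],.04),('cartonR',[[460,32],[457,112]],.04)]:
    a,b=q(uv,z); d=b-a; print(n,a.round(4),b.round(4),'deg %.1f'%np.degrees(np.arctan2(d[1],d[0])))
print('hub',q([[434,70]],.054).round(4))
```

```text
testerL [0.4237 0.0393] [0.554  0.0366] deg -1.2
testerR [0.4237 0.0982] [0.548  0.1015] deg 1.5
cartonL [0.4498 0.1808] [0.5195 0.1791] deg -1.4
cartonR [0.4498 0.2305] [0.5214 0.23  ] deg -0.4
hub [[0.485  0.2057]]
```

```bash
python3 -c "
from rig import arm
print(arm.sign_off())"
```

```text
the job is handed in; nothing more can be done
None
```

The kit is laid out and handed in after about 26 s of the 112 s allowed; in the last camera check everything was well inside tolerance: carton 8 cm left of the tester with the fan centred on it, stick midway in the gap, and green roll 4 cm beyond the screen end.

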